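# Free a seized clamp knob and seat the printing block against its stop

### The job

The mounted copper printing block is clamped short of the stop at the end of its channel, and the clamp's bar knob has seized. Break the knob loose with a short firm counter-clockwise twist (seen from above) and go on turning until you feel it come up against its stop pin, without wrenching it, so that the strap is fully lifted; then slide the block along its channel until it sits flush against the stop, easing it home rather than ramming the stop. Leave everything else on the bench undisturbed, and let go of everything.

Things in the scene. Friction and masses are not known exactly. Their poses are not given: they have to be found in the camera images.
- jig: fixed dark steel bed 270 x 240 x 12 mm on the table, origin at the centre of its underside. Its x axis runs along the channel towards the stop (roughly away from the robot). Along its middle two low steel rails 71 mm apart (centre to centre), 8 mm wide and 8 mm above the bed, with 63 mm between them, guide the block; they run from x = -115 to +115 mm of the jig and are open at the -x end
- stop: fixed aluminium bar across the +x end of the channel, 20 mm thick, 90 mm wide, 22 mm above the bed; its origin is the middle of the lower edge of the face that the block must meet, on the bed (12 mm above the table); the face looks along the jig's -x
- block_center (a point): centre of the loose printing block: wood with a copper face on top, 110 mm along x (the channel) x 60 mm wide x 20 mm tall, about 0.2 to 0.45 kg. It lies in the channel on the bed with x along the jig's x, 15 to 35 mm short of the stop at first. Home, its centre is 55 mm from the stop's face. Its -x end is free to be pushed by closed fingertips (12 mm of it stands above the rails)
- knob_grip (a point): middle of the black bar grip of the clamp's knob, on the turning axis (vertical). The bar is 44 mm long along this point's x, 14 mm thick along its y (the width to grip) and 30 mm tall (15 mm above and below this point); under it is a round skirt 44 mm across. It turns with the knob. The clamp stands on the bed beside the channel on the jig's +y side
- knob (a joint): turn of the knob in rad: 0 = clamped (as it starts), grows counter-clockwise seen from above as it is loosened; a hard stop pin ends its travel, set anew each time somewhere from 1.75 to 2.45 rad, to be found by feel; leave the knob there. Seized at 0: about 0.5 N m to start it, falling away to nothing by 0.4 rad, then nearly free (0.04 N m); it stays where it is left
- stop_pin: the clamp's stop pin: a steel pin 6 mm across standing beside the knob's skirt, 25 mm from the knob's axis, on a short arm set by hand. This origin lies on the knob's axis on the bed and does not tell the setting. A peg on the skirt's rim meets the pin between 1.75 and 2.45 rad. Meet it softly: 0.1 to 0.6 N m at the knob, no more (it yields only about 0.1 rad per N m, so feel for it in steps of about 0.03 rad)
- strap_toe (a point): under the free end of the clamp's strap, a flat steel bar 24 mm wide, 8 mm thick, reaching from the clamp's post over the block; it presses on the block's top at first and rises 2.4 mm per rad of the knob's turn
- oil_bottle: small amber oil bottle, 28 mm wide, 55 mm tall, standing on the jig's bed on the side away from the clamp; origin under its middle. To be left alone
- weight: small turned brass weight, 36 mm wide, 34 mm tall, standing on the jig's bed on the side away from the clamp; origin under its middle. To be left alone
- brayer: ink roller (brayer) with 44 mm rubber roller and wooden handle to its -x, about 175 mm long, 100 mm wide, 45 mm tall, lying on the table beside the jig; origin under the roller. To be left alone
- ink_tin: ink tin, 80 mm wide, 50 mm tall, on the table beside the jig; origin under its middle. To be left alone
- etched_plate: bare etched copper plate 100 x 120 x 4 mm lying on the table beyond the jig; origin under its middle. To be left alone
- palette_knife: palette knife about 200 mm long lying flat on the table beside the jig; origin under its middle. To be left alone
- spray_bottle: grey spray bottle, 66 mm wide, 190 mm tall, on the table to the right; origin under its middle. To be left alone
There are look-alikes about, which are no part of the job. What is meant by the part that bears block_center is not grey, and is the larger of those in its own colour.

How it is judged:
By the outcome, as a careful person would: the job done as asked, in the order asked, and still so for the second after the job is handed in, with the robot touching nothing.
It also fails if it takes over 72 s, if anything falls off the work surface, if the arm or the gripper's body presses on something with over 40 N, if the wrist force passes 120 N, or if a joint passes its speed limit or range.

### The arm

A 6-joint arm with a two-finger parallel gripper is mounted at the origin on the work surface. World frame = base frame: x ahead of the robot, y to its left, z up, the work surface at z = 0. Lengths are in m, angles in rad, forces in N, time in s.
With the tool pointing down it reaches from about 0.35 to 0.85 m from the base axis. Payload 8.1 kg.
Tool frame: the origin (TCP) lies on the mounting face of the last link; the fingertips stand 186 mm ahead of it and the grasp point (between the pads) lies 167 mm ahead of it; y points along the fingers, x is the direction in which the jaws open and shut, and the axes are right-handed (so a half turn about y gives the same grasp; the last joint's range is limited). The gripper opens to 93 mm and grips with 3 to 60 N. Pads are 15 mm wide; open, the fingers measure 128 mm over their backs; the gripper's body (75 mm by 188 mm) begins 65 mm behind the grasp point.
Start: joints at [-1.25, 0.13, 1.488, -0, 1.523, -0.085], TCP at [0.237, -0.551, 0.405] pointing down, gripper open.
Joint ranges: [-2.96, 2.96], [-0.89, 2.26], [0.02, 2.5], [-1.34, 4.48], [0, 2.73], [-2.66, 2.66]. Speed limits (rad/s): [2.39, 2.39, 2.79, 3.14, 3.14, 3.14].

### API

Orientations are given as a rotation vector (axis times angle).
In Python, from plant import robot, imaging gives the robot as it stands.
- The arm moves only by the shell command python3 -m inch 'ROWS' [OPENING] [FORCE]. ROWS is JSON, a list of rows, each an object of numbers: "x", "y", "z": the shift along the tool's x, y, z in mm; "twist": the turn about the tool's y in rad. In form: [{"x": .., "y": .., "z": .., "twist": ..}, ...]. A call has 1 to 12 rows; each row shifts and turns the commanded pose from where the row before left it, along the tool's axes as they then stand; what a row does not reach is not made up. A row lasts 1/10 s, in which the tool goes at most 50 mm and 8.59 degrees, less where a joint would pass 70% of its speed; a pose out of reach is approached as far as the arm can. A call with a gripper value outside its range is refused whole. OPENING is the gripper command: -1 is shut, 1 is fully open, values between are in proportion, set as the call begins (- or left out, the last holds). The fingers move at their own pace and stop on an object; FORCE is the grip in N (left out, the last holds). Time passes only in rows, so rows that do not move let the fingers close. It gives the time, the measured TCP pose, the force and the opening at its end, in the units of the state.
- robot.read_state(): the state, without advancing time (a new reading comes with each control period).
- imaging.read_camera(name): name is "scene" or "top" or "wrist"; returns a dict with "color" (400x640x3 uint8, red, green, blue), "depth" (400x640 float32, m along the optical axis (not along the pixel's ray), 0 where there is no reading), "fx", "fy", "cx", "cy" (pixels), "rvec" (rotation vector, rad) and "tvec" (3), from world to camera coordinates, as OpenCV has them; the wrist camera has in their place "tool_from_camera" (4x4, takes a point from camera to tool coordinates, whose origin is the TCP and whose axes are the tool frame's). Camera axes: x right, y down, z forward; pixel columns grow to the right and rows downward; lengths in m; the calibration is good to about 2 mm. A picture is of the moment at which its call begins: read the wrist's pose just before it.
- robot.close_job(): hands the job in, once; it reports no verdict.
The state is a dict: "t": time; "q": joint angles; "dq": joint speeds; "joint_torque": joint torques, N m; "tool_pos": TCP position; "orientation": TCP orientation; "force": force on the tool from outside, world axes, zero at the start; "wrist_torque": the same for the moment, N m; "opening": finger opening in m.
Only numpy, scipy, OpenCV 4.12 (cv2) and the standard library are available. Lean on these libraries where they do the work, as an engineer would, in place of code of your own. Each camera call takes 0.05 s, during which the arm holds its last target.

## Working session

There is one attempt and no reset: what is moved stays moved. The work goes in short steps, Python scripts to look and compute and a shell command to move; the robot and the scene stay as the last step left them, time stands still between calls to the robot, and variables do not carry over. Pictures are saved under pics/ and viewed, and the job is handed in when it is done.

```bash
ls -la; mkdir -p pics; python3 - <<'E'
from plant import robot, imaging
import cv2
s=robot.read_state(); print(s)
for n in ["scene","top","wrist"]:
    c=imaging.read_camera(n); cv2.imwrite(f"pics/{n}0.png",c["color"][:,:,::-1])
    print(n,{k:(v if k not in("color","depth") else None) for k,v in c.items()})
    import pickle; pickle.dump(c,open(f"{n}0.pkl","wb"))
E
```

```text
total 12
drwxr-xr-x  3 agent agent 4096 Dec  7 01:29 .
drwxr-xr-x 23 root  root  4096 Dec  7 01:29 ..
drwxr-xr-x  2 agent agent 4096 Dec  7 01:29 pics
{'t': 0.0, 'q': array([-1.25036666e+00,  1.31157303e-01,  1.48923059e+00, -5.30754104e-06,
        1.52300621e+00, -8.53668506e-02]), 'dq': array([ 0.00034272, -0.00020967, -0.00090598, -0.00180883, -0.00036789,
       -0.0007221 ]), 'joint_torque': array([ 1.25812967e-03, -5.59845042e+01, -4.91754591e+01,  7.69242737e-02,
        3.55352042e-02, -2.01586627e-04]), 'tool_pos': array([ 0.2368194 , -0.55104908,  0.40371619]), 'orientation': array([-1.37314194,  0.90632199, -0.90398933]), 'force': array([ 0.32356094, -0.15575418, -0.42146776]), 'wrist_torque': array([-0.02310942, -0.02801313, -0.01342635]), 'opening': 0.09276860392086236}
scene {'color': None, 'depth': None, 'fx': 392.6407104891509, 'fy': 392.6407104891509, 'cx': 319.435337868334, 'cy': 200.12625436435968, 'rvec': array([ 1.95538902,  1.22622979, -0.56408584]), 'tvec': array([-0.22058428, -0.25015891,  1.41781697])}
top {'color': None, 'depth': None, 'fx': 372.5191883510068, 'fy': 372.5191883510068, 'cx': 313.48078384550035, 'cy': 204.64617490601992, 'rvec': array([ 2.20300117, -2.14181377,  0.10638726]), 'tvec': array([-0.04826178,  0.54811276,  0.99080197])}
wrist {'color': None, 'depth': None, 'fx': 345.49534045154803, 'fy': 345.49534045154803, 'cx': 324.35563292617223, 'cy': 196.28492697778913, 'tool_from_camera': array([[ 9.99999769e-01,  1.84738110e-04, -6.54617167e-04,
        -5.87185203e-04],
       [ 6.80111183e-04, -2.57379786e-01,  9.66310086e-01,
         2.02531340e-02],
       [ 1.00290728e-05, -9.66310308e-01, -2.57379852e-01,
         7.07095422e-02],
       [ 0.00000000e+00,  0.00000000e+00,  0.00000000e+00,
         1.00000000e+00]])}
```

View images.

View pics/scene0.png

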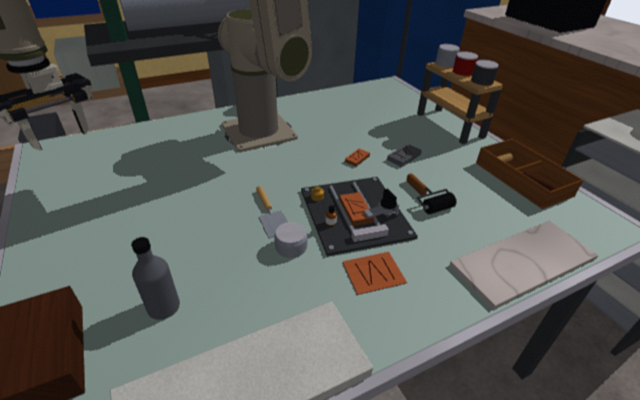

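View pics/top0.png

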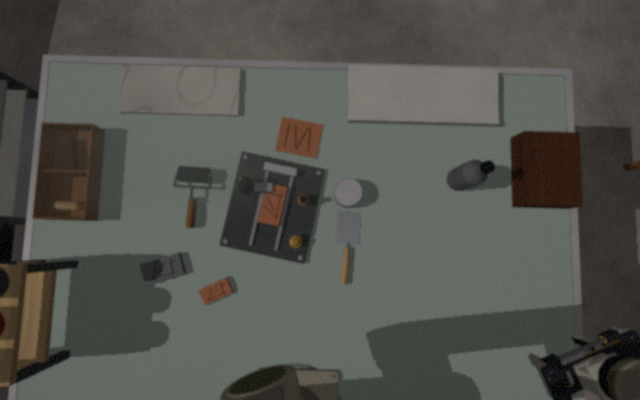

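View pics/wrist0.png

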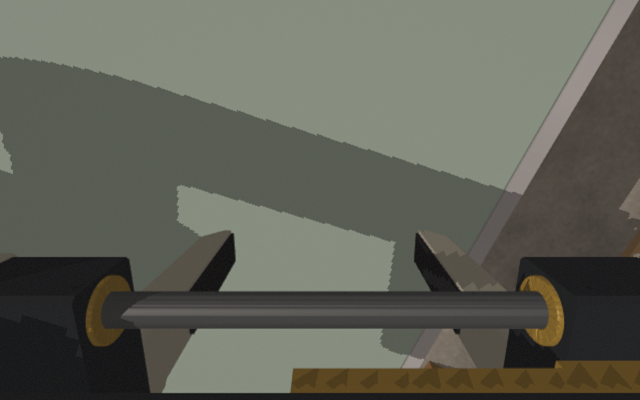

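```bash
cat > h.py <<'E'
import numpy as np, cv2, pickle
from scipy.spatial.transform import Rotation as R
def cam(c):
    if "rvec" in c: Rm=R.from_rotvec(c["rvec"]).as_matrix(); return Rm.T, -Rm.T@c["tvec"]
    s=c["state"]; Rt=R.from_rotvec(s["orientation"]).as_matrix(); T=c["tool_from_camera"]
    return Rt@T[:3,:3], Rt@T[:3,3]+s["tool_pos"]
def ray(c,u,v,z):
    A,o=cam(c); d=A@np.array([(u-c["cx"])/c["fx"],(v-c["cy"])/c["fy"],1]); return o+d*(z-o[2])/d[2]
def proj(c,p):
    A,o=cam(c); q=A.T@(np.array(p)-o); return np.array([c["fx"]*q[0]/q[2]+c["cx"],c["fy"]*q[1]/q[2]+c["cy"]])
def grab(n):
    from plant import robot,imaging
    s=robot.read_state(); c=imaging.read_camera(n); c["state"]=s; return c
def crop(c,u0,v0,u1,v1,k,name):
    im=c["color"][v0:v1,u0:u1,::-1]; im=cv2.resize(im,None,fx=k,fy=k,interpolation=cv2.INTER_CUBIC)
    im=np.clip(im.astype(float)*1.5,0,255).astype(np.uint8); cv2.imwrite("pics/"+name,im)
E
python3 - <<'E'
from h import *
c=pickle.load(open("top0.pkl","rb")); crop(c,210,140,340,270,5,"topc.png")
for n,u,v,z in [("block",271,203,.032),("knob",246,184,.07),("j TL",244,153,.012),("j TR",327,170,.012),("j BR",305,263,.012),("j BL",221,245,.012),("small",215,290,.02),("grey",163,267,.02),("plate",300,137,.004)]:
    p=ray(c,u,v,z);print(n,p.round(4))
A,o=cam(c)
# point cloud over jig area
d=c["depth"]; print(d[140:270:10,210:340:10].round(3)[:3])
s=pickle.load(open("scene0.pkl","rb")); crop(s,290,140,440,260,5,"scenec.png")
E
```

```text
block [0.5499 0.0827 0.032 ]
knob [0.5945 0.1459 0.07  ]
j TL [0.6907 0.1662 0.012 ]
j TR [ 0.649  -0.0679  0.012 ]
j BR [ 0.3901 -0.0142  0.012 ]
j BL [0.4325 0.2173 0.012 ]
small [0.3121 0.2252 0.02  ]
grey [0.3692 0.3688 0.02  ]
plate [0.7434 0.0109 0.004 ]
[[1.06  1.06  1.063 1.059 1.063 1.063 1.06  1.057 1.058 1.055 1.057 1.062
  1.063]
 [1.057 1.061 1.06  1.055 1.059 1.059 1.061 1.058 1.055 1.057 1.055 1.06
  1.059]
 [1.054 1.058 1.054 1.046 1.045 1.042 1.04  1.044 1.06  1.057 1.053 1.052
  1.059]]
```

View pics/topc.png

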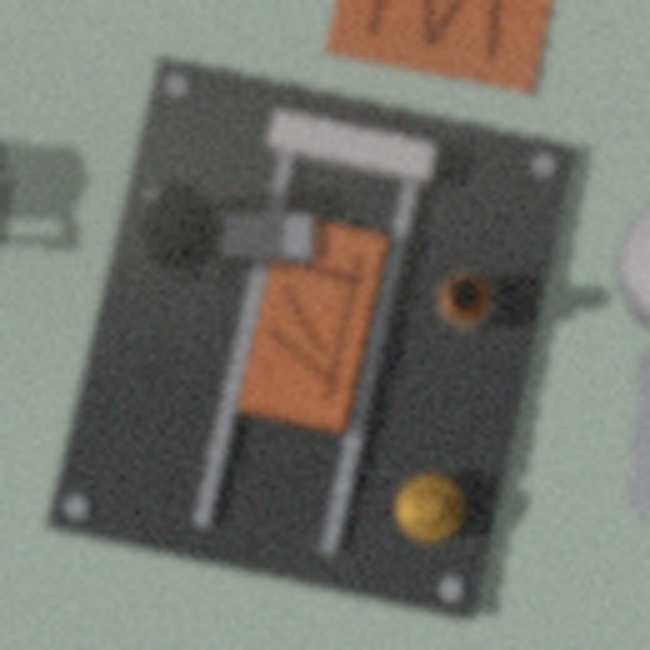

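View pics/scenec.png

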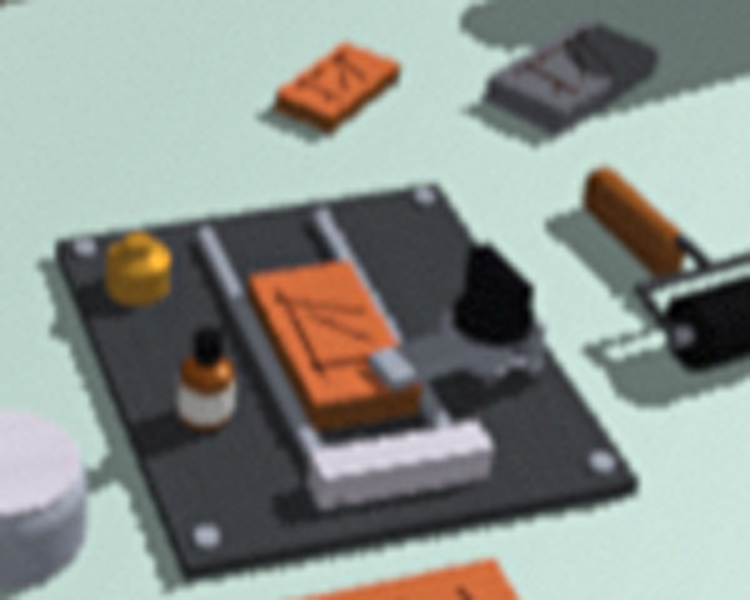

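```bash
python3 - <<'E'
from h import *
from plant import robot
s=robot.read_state(); Rt=R.from_rotvec(s["orientation"]).as_matrix(); print(Rt.round(3))
print("tool x yaw deg",np.degrees(np.arctan2(Rt[1,0],Rt[0,0])))
print("delta to (0.50,0.05,0.45) in tool mm", (Rt.T@(np.array([.50,.13,.43])-s["tool_pos"])*1000).round(1))
E
```

```text
[[ 0.395 -0.     0.919]
 [-0.919  0.001  0.395]
 [-0.001 -1.     0.   ]]
tool x yaw deg -66.74797548404364
delta to (0.50,0.05,0.45) in tool mm [-521.9  -25.3  510.7]
```

```bash
python3 - <<'E'
from h import *
from plant import robot
s=robot.read_state(); Rt=R.from_rotvec(s["orientation"]).as_matrix()
print((Rt.T@(np.array([.52,.09,.41])-s["tool_pos"])*1000).round(1))
E
python3 -m inch '[{"x":-32,"z":35},{"x":-32,"z":34},{"x":-32,"z":34},{"x":-32,"z":34},{"x":-32,"z":34},{"x":-32,"z":34},{"x":-32,"z":34},{"x":-32,"z":34},{"x":-32,"z":34},{"x":-32,"z":34},{"x":-32,"z":34},{"x":-32,"z":34}]' 0 20
```

```text
[-477.3   -5.3  513.3]$[0]: bad value
```

```bash
python3 -m inch '[{"x":-32,"y":0,"z":35,"twist":0},{"x":-32,"y":0,"z":34,"twist":0},{"x":-32,"y":0,"z":34,"twist":0},{"x":-32,"y":0,"z":34,"twist":0},{"x":-32,"y":0,"z":34,"twist":0},{"x":-32,"y":0,"z":34,"twist":0},{"x":-32,"y":0,"z":34,"twist":0},{"x":-32,"y":0,"z":34,"twist":0},{"x":-32,"y":0,"z":34,"twist":0},{"x":-32,"y":0,"z":34,"twist":0},{"x":-32,"y":0,"z":34,"twist":0},{"x":-32,"y":0,"z":34,"twist":0}]' 0 20
```

```text
t: 1.35
tool_pos: [0.4613, -0.035, 0.4047]
orientation: [-1.374, 0.905, -0.906]
force: [0.7, -1.0, -0.3]
opening: 0.0465
```

```bash
python3 -m inch '[{"x":-32,"y":0,"z":34,"twist":0},{"x":-32,"y":0,"z":34,"twist":0},{"x":-29,"y":0,"z":34,"twist":0},{"x":0,"y":0,"z":0,"twist":0}]'
python3 - <<'E'
from h import *
c=grab("wrist"); pickle.dump(c,open("w1.pkl","wb")); crop(c,0,0,640,400,1.25,"w1.png"); print(c["state"]["tool_pos"],c["state"]["q"])
E
```

```text
t: 1.75
tool_pos: [0.5189, 0.093, 0.4039]
orientation: [-1.375, 0.903, -0.9]
force: [-1.1, -0.6, -0.5]
opening: 0.0466
[0.51893195 0.0929903  0.40389549] [ 7.94552546e-02 -6.63890669e-02  1.69074014e+00  1.61404710e-03
  1.51801205e+00  1.23964980e+00]
```

View pics/w1.png

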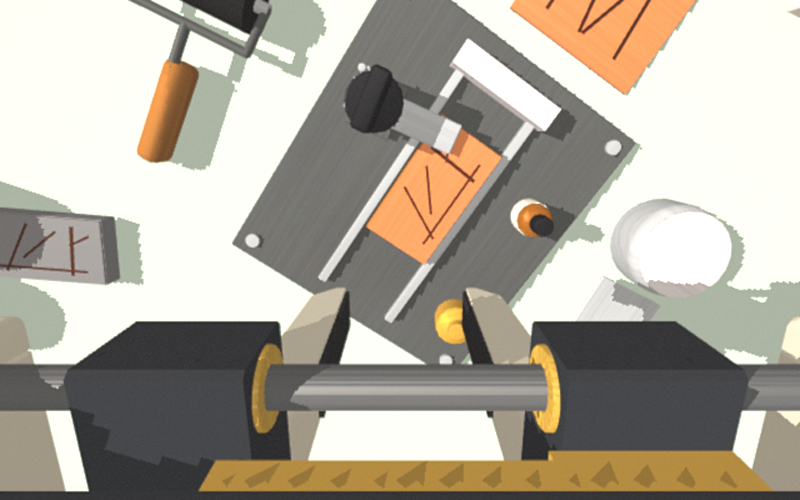

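```bash
python3 - <<'E'
from h import *
c=pickle.load(open("w1.pkl","rb"))
im=c["color"][40:170,260:420,::-1]; im=cv2.resize(im,None,fx=5,fy=5,interpolation=cv2.INTER_CUBIC)
im=np.clip(255*(im/255.)**0.5,0,255).astype(np.uint8); cv2.imwrite("pics/w1k.png",im)
A,o=cam(c); d=c["depth"]
vv,uu=np.mgrid[40:330,150:520]; D=d[40:330,150:520]
P=np.stack([(uu-c["cx"])/c["fx"]*D,(vv-c["cy"])/c["fy"]*D,D],-1)@A.T+o
# height around knob
k=P[20:80,110:190]; m=(k[...,2]>0.055)&(k[...,2]<.2)
print("z hist",np.histogram(k[...,2],bins=np.arange(0,.12,.005)))
pts=k[m]; zt=np.percentile(pts[:,2],95); t=pts[pts[:,2]>zt-.006]; print("top z",zt,"n",len(t))
(cx,cy),(w,h),a=cv2.minAreaRect((t[:,:2]*1000).astype(np.float32)); print(cx,cy,w,h,a)
e=np.linalg.eigh(np.cov(t[:,:2].T)); print(e[0]**.5,np.degrees(np.arctan2(e[1][1,1],e[1][0,1])), t.mean(0))
E
```

```text
z hist (array([   8,   22, 2067,  130,   89,    5,   17,  373,  160,    4,  913,
         68,   21,   17,   24,   25,  783,   32,    0,    0,    0,    0,
          0]), array([0.   , 0.005, 0.01 , 0.015, 0.02 , 0.025, 0.03 , 0.035, 0.04 ,
       0.045, 0.05 , 0.055, 0.06 , 0.065, 0.07 , 0.075, 0.08 , 0.085,
       0.09 , 0.095, 0.1  , 0.105, 0.11 , 0.115]))
top z 0.08483263218541674 n 820
590.6892700195312 152.00448608398438 14.167403221130371 40.89497756958008 89.79532623291016
[0.00399194 0.011092  ] 177.81167725835772 [0.59002771 0.1515201  0.0833516 ]
```

View pics/w1k.png

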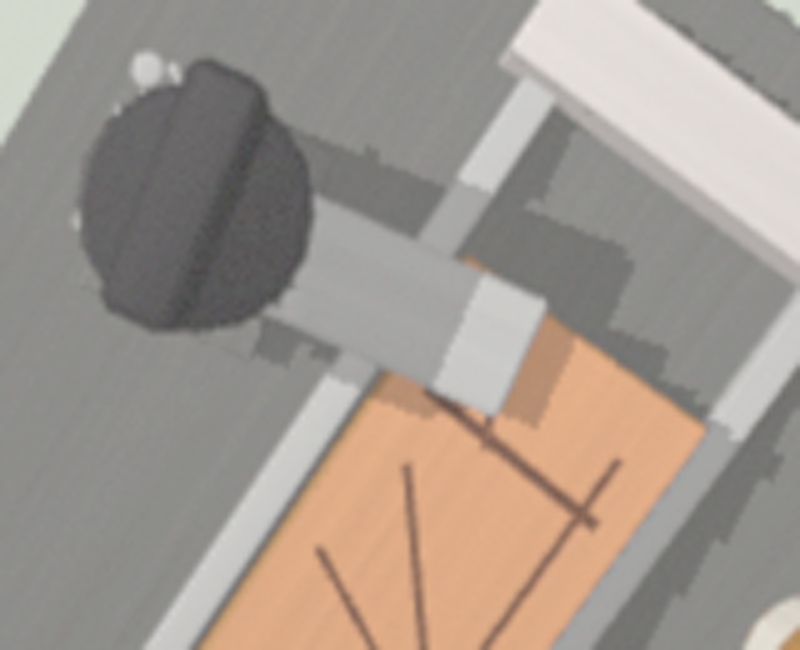

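```bash
python3 - <<'E'
from h import *
from plant import robot
s=robot.read_state(); Rt=R.from_rotvec(s["orientation"]).as_matrix(); print(Rt.round(4))
print((Rt.T@(np.array([.591,.152,.33])-s["tool_pos"])*1000).round(1))
E
```

```text
[[ 3.984e-01 -1.500e-03  9.172e-01]
 [-9.172e-01  1.000e-04  3.984e-01]
 [-7.000e-04 -1.000e+00 -1.300e-03]]
[-26.9  73.8  91. ]
```

```bash
python3 -m inch '[{"x":-13,"y":24,"z":45,"twist":0},{"x":-14,"y":25,"z":46,"twist":0},{"x":0,"y":15,"z":0,"twist":0.14},{"x":0,"y":10,"z":0,"twist":0.14},{"x":0,"y":0,"z":0,"twist":0.14},{"x":0,"y":0,"z":0,"twist":0},{"x":0,"y":0,"z":0,"twist":0}]'
cat > knob.py <<'E'
from h import *
import sys
c=grab("wrist"); pickle.dump(c,open(sys.argv[1]+".pkl","wb")); crop(c,0,0,640,400,1.25,sys.argv[1]+".png")
s=c["state"]; Rt=R.from_rotvec(s["orientation"]).as_matrix()
A,o=cam(c); d=c["depth"]
vv,uu=np.mgrid[0:400,0:640]
P=np.stack([(uu-c["cx"])/c["fx"]*d,(vv-c["cy"])/c["fy"]*d,d],-1)@A.T+o
near=(np.hypot(P[...,0]-.591,P[...,1]-.152)<.03)&(P[...,2]<.095)&(d>0)
t=P[near&(P[...,2]>.077)]; r=cv2.minAreaRect((t[:,:2]*1000).astype(np.float32)); print("bar",r,"z",np.median(t[:,2]))
e=np.linalg.eigh(np.cov(t[:,:2].T)); print("yaw",np.degrees(np.arctan2(e[1][1,1],e[1][0,1])),t.mean(0))
k=P[near&(P[...,2]>.048)&(P[...,2]<.06)]; print("skirt z",np.median(k[:,2]) if len(k) else None)
print("tool",s["tool_pos"],"toolx yaw",np.degrees(np.arctan2(Rt[1,0],Rt[0,0])),"ty",Rt[:,1].round(4),"q",s["q"].round(3),"F",s["force"].round(1),"T",s["wrist_torque"].round(2),"op",s["opening"])
E
python3 knob.py w2
```

```text
t: 2.5
tool_pos: [0.5864, 0.1446, 0.3342]
orientation: [-1.204, 1.217, -1.217]
force: [0.6, 0.5, -1.1]
opening: 0.0466
bar ((592.7391357421875, 152.20350646972656), (13.85299015045166, 43.19742965698242), 89.36621856689453) z 0.08354044814490474
yaw 179.55026779983126 [0.59389545 0.15192599 0.08332074]
skirt z 0.05363645355574226
tool [0.58636848 0.14464008 0.33417222] toolx yaw -90.62814580731228 ty [ 3.e-04 -1.e-04 -1.e+00] q [ 0.157  0.183  1.56  -0.     1.398  1.739] F [ 0.6  0.5 -1.1] T [ 0.06 -0.02  0.01] op 0.04659875811645364
```

View pics/w2.png

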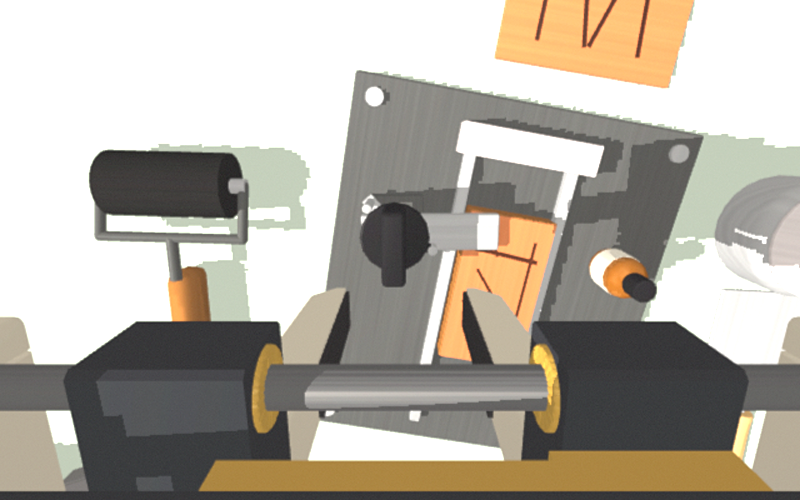

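```bash
python3 -m inch '[{"x":-7.5,"y":20,"z":6,"twist":0},{"x":0,"y":25,"z":0,"twist":0},{"x":0,"y":25,"z":0,"twist":0},{"x":0,"y":0,"z":0,"twist":0},{"x":0,"y":0,"z":0,"twist":0}]' -0.3
python3 knob.py w3
```

```text
t: 3.05
tool_pos: [0.5924, 0.1527, 0.2644]
orientation: [-1.204, 1.219, -1.218]
force: [0.5, 0.2, 0.4]
opening: 0.0324
bar ((597.3809814453125, 154.20852661132812), (44.94172286987305, 43.78999328613281), 50.193260192871094) z 0.08368002947063323
yaw 70.16442584656775 [0.59554364 0.1519914  0.0843831 ]
skirt z 0.05371437512650157
tool [0.59242681 0.15274122 0.26435346] toolx yaw -90.73182362528796 ty [-4.e-04 -1.e-04 -1.e+00] q [ 0.169  0.267  1.596 -0.     1.279  1.752] F [0.5 0.2 0.4] T [0.01 0.02 0.02] op 0.03241968887645479
```

View pics/w3.png

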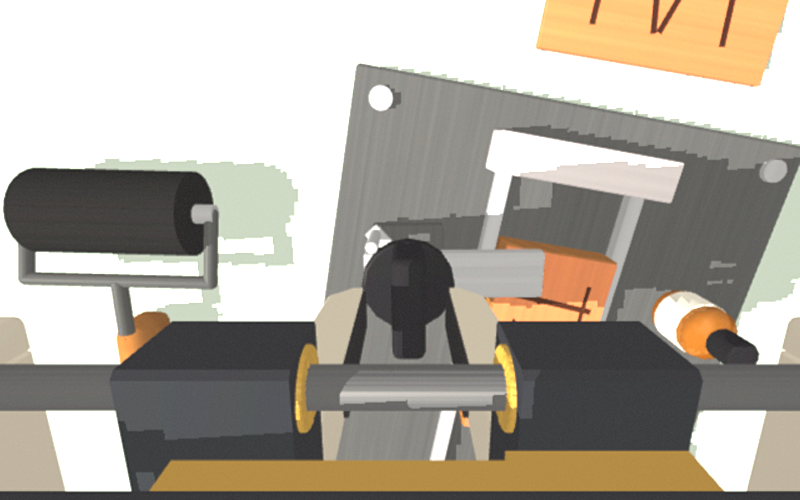

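```bash
python3 -m inch '[{"x":0,"y":10,"z":0,"twist":0},{"x":0,"y":10,"z":0,"twist":0},{"x":0,"y":0,"z":0,"twist":0},{"x":0,"y":0,"z":0,"twist":0}]'
python3 -m inch '[{"x":0,"y":0,"z":0,"twist":0},{"x":0,"y":0,"z":0,"twist":0},{"x":0,"y":0,"z":0,"twist":0},{"x":0,"y":0,"z":0,"twist":0},{"x":0,"y":0,"z":0,"twist":0}]' -1 55
cat > st.py <<'E'
from h import *
from plant import robot
s=robot.read_state(); Rt=R.from_rotvec(s["orientation"]).as_matrix()
print("t",s["t"],"pos",s["tool_pos"].round(4),"yaw",np.arctan2(Rt[1,0],Rt[0,0]).round(4),"q",s["q"].round(3),"F",s["force"].round(1),"T",s["wrist_torque"].round(3),"q6tau",s["joint_torque"][5].round(3),"op",round(s["opening"],4))
E
python3 st.py
```

```text
t: 3.5
tool_pos: [0.5922, 0.1529, 0.2434]
orientation: [-1.203, 1.22, -1.219]
force: [-0.7, 0.7, 0.7]
opening: 0.0323
t: 4.0
tool_pos: [0.5927, 0.1521, 0.2443]
orientation: [-1.203, 1.218, -1.221]
force: [-0.7, -5.7, 2.3]
opening: 0.0136
t 4.0 pos [0.5927 0.1521 0.2443] yaw -1.585 q [ 0.168  0.29   1.608 -0.002  1.244  1.754] F [-0.7 -5.7  2.3] T [-0.892  0.113  0.258] q6tau 0.23 op 0.0136
```

```bash
python3 -m inch '[{"x":0,"y":0,"z":0,"twist":-0.1},{"x":0,"y":0,"z":0,"twist":-0.1},{"x":0,"y":0,"z":0,"twist":-0.1},{"x":0,"y":0,"z":0,"twist":-0.1},{"x":0,"y":0,"z":0,"twist":0}]'; python3 st.py
```

```text
t: 4.5
tool_pos: [0.5926, 0.152, 0.2443]
orientation: [-1.37, 0.917, -0.919]
force: [-2.0, -5.5, 1.4]
opening: 0.0139
t 4.5 pos [0.5926 0.152  0.2443] yaw -1.1816 q [ 0.168  0.29   1.608 -0.002  1.244  1.35 ] F [-2.  -5.5  1.4] T [-0.988  0.19   0.269] q6tau -1.395 op 0.0139
```

```bash
python3 -m inch '[{"x":0,"y":0,"z":0,"twist":0},{"x":0,"y":0,"z":0,"twist":0}]'; python3 st.py;  python3 -m inch '[{"x":0,"y":0,"z":0,"twist":-0.1},{"x":0,"y":0,"z":0,"twist":-0.1},{"x":0,"y":0,"z":0,"twist":-0.1},{"x":0,"y":0,"z":0,"twist":-0.1},{"x":0,"y":0,"z":0,"twist":-0.1},{"x":0,"y":0,"z":0,"twist":-0.1},{"x":0,"y":0,"z":0,"twist":0},{"x":0,"y":0,"z":0,"twist":0},{"x":0,"y":0,"z":0,"twist":0}]'; python3 st.py; python3 knob.py w4
```

```text
t: 4.7
tool_pos: [0.5926, 0.152, 0.2443]
orientation: [-1.369, 0.92, -0.922]
force: [-1.9, -6.0, 3.3]
opening: 0.0137
t 4.7 pos [0.5926 0.152  0.2443] yaw -1.1853 q [ 0.168  0.29   1.608 -0.002  1.244  1.354] F [-1.9 -6.   3.3] T [-1.047  0.209  0.148] q6tau 0.125 op 0.0137
t: 5.6
tool_pos: [0.5928, 0.1519, 0.2443]
orientation: [-1.524, 0.458, -0.46]
force: [0.2, -7.0, 1.4]
opening: 0.0137
t 5.6 pos [0.5928 0.1519 0.2443] yaw -0.5854 q [ 0.168  0.29   1.608 -0.002  1.243  0.754] F [ 0.2 -7.   1.4] T [-1.149  0.008  0.002] q6tau 0.028 op 0.0137
bar ((597.1683349609375, 156.20440673828125), (35.23245620727539, 33.56493377685547), 4.750818252563477) z 0.08357788153867399
yaw 147.23985433877604 [0.59643522 0.15819226 0.08399815]
skirt z 0.05346842572805663
tool [0.59280926 0.1518596  0.2442971 ] toolx yaw -33.54182072556259 ty [ 7.0e-04 -2.1e-03 -1.0e+00] q [ 0.168  0.29   1.608 -0.002  1.243  0.754] F [ 0.2 -7.   1.4] T [-1.15  0.01  0.  ] op 0.013672904683544315
```

View pics/w4.png

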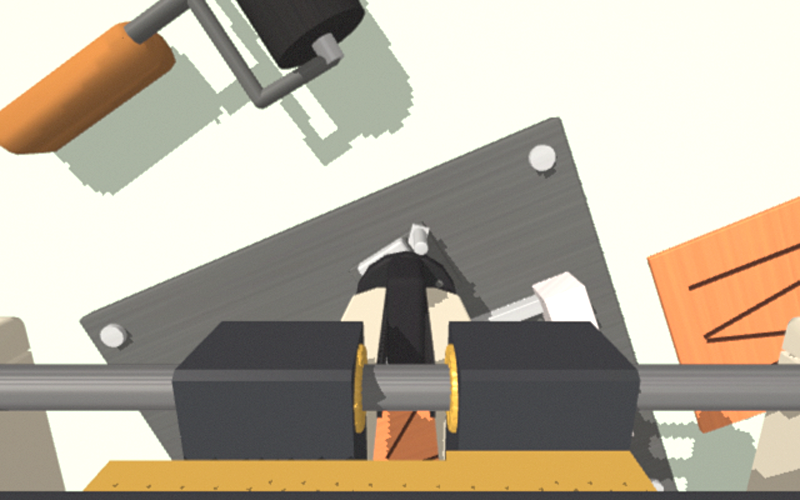

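```bash
python3 -m inch '[{"x":0,"y":0,"z":0,"twist":-0.1},{"x":0,"y":0,"z":0,"twist":-0.1},{"x":0,"y":0,"z":0,"twist":-0.1},{"x":0,"y":0,"z":0,"twist":-0.1},{"x":0,"y":0,"z":0,"twist":-0.1},{"x":0,"y":0,"z":0,"twist":-0.08},{"x":0,"y":0,"z":0,"twist":-0.05},{"x":0,"y":0,"z":0,"twist":0},{"x":0,"y":0,"z":0,"twist":0}]'; python3 st.py; python3 knob.py w5
```

```text
t: 6.55
tool_pos: [0.5929, 0.1518, 0.2443]
orientation: [-1.573, -0.036, 0.034]
force: [1.0, -6.9, 0.7]
opening: 0.0136
t 6.55 pos [0.5929 0.1518 0.2443] yaw 0.0447 q [ 0.168  0.29   1.608 -0.002  1.243  0.124] F [ 1.  -6.9  0.7] T [-1.064 -0.313  0.012] q6tau -0.048 op 0.0136
bar ((594.0663452148438, 158.0807647705078), (35.22467803955078, 33.48450469970703), 40.195762634277344) z 0.08357234811296833
yaw -178.47917727738488 [0.59212742 0.15939414 0.08399651]
skirt z 0.05341891178449834
tool [0.59292917 0.15181147 0.24429293] toolx yaw 2.5597189876945086 ty [ 0.001  -0.0021 -1.    ] q [ 0.168  0.29   1.608 -0.002  1.243  0.124] F [ 1.  -6.9  0.7] T [-1.06 -0.31  0.01] op 0.013621974775213881
```

View pics/w5.png

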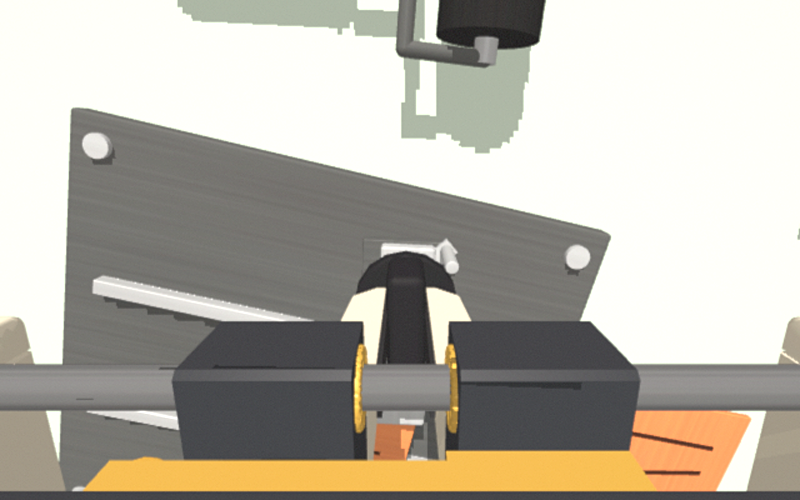

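```bash
python3 -m inch '[{"x":0,"y":0,"z":0,"twist":-0.03},{"x":0,"y":0,"z":0,"twist":-0.03},{"x":0,"y":0,"z":0,"twist":0},{"x":0,"y":0,"z":0,"twist":0}]' >/dev/null; python3 st.py
python3 -m inch '[{"x":0,"y":0,"z":0,"twist":-0.03},{"x":0,"y":0,"z":0,"twist":0},{"x":0,"y":0,"z":0,"twist":0}]' >/dev/null; python3 st.py
```

```text
t 7.0 pos [0.593  0.1518 0.2443] yaw 0.1045 q [ 0.168  0.29   1.608 -0.002  1.243  0.064] F [ 1.7 -6.5  0.1] T [-1.167 -0.273  0.031] q6tau -0.011 op 0.0135
t 7.3 pos [0.5929 0.1518 0.2443] yaw 0.1346 q [ 0.168  0.29   1.608 -0.002  1.243  0.034] F [ 1.1 -7.   0.2] T [-1.173 -0.314  0.027] q6tau -0.009 op 0.0138
```

```bash
python3 -m inch '[{"x":0,"y":0,"z":0,"twist":-0.03},{"x":0,"y":0,"z":0,"twist":0},{"x":0,"y":0,"z":0,"twist":0}]' >/dev/null; python3 st.py
```

```text
t 7.6 pos [0.593  0.1518 0.2443] yaw 0.1646 q [ 0.168  0.29   1.608 -0.002  1.243  0.004] F [ 1.5 -6.5  0.1] T [-1.236 -0.329  0.044] q6tau -0.009 op 0.0137
```

```bash
python3 -m inch '[{"x":0,"y":0,"z":0,"twist":-0.03},{"x":0,"y":0,"z":0,"twist":0},{"x":0,"y":0,"z":0,"twist":0}]' >/dev/null; python3 st.py
```

```text
t 7.9 pos [0.593  0.1518 0.2443] yaw 0.1946 q [ 0.168  0.29   1.608 -0.002  1.243 -0.026] F [ 1.2 -6.8  0.6] T [-1.152 -0.318  0.109] q6tau -0.009 op 0.0136
```

```bash
python3 -m inch '[{"x":0,"y":0,"z":0,"twist":-0.03},{"x":0,"y":0,"z":0,"twist":0},{"x":0,"y":0,"z":0,"twist":0}]' >/dev/null; python3 st.py
```

```text
t 8.2 pos [0.593  0.1518 0.2443] yaw 0.2246 q [ 0.168  0.29   1.608 -0.002  1.243 -0.056] F [ 2.4 -6.6  0. ] T [-1.122 -0.32  -0.007] q6tau -0.009 op 0.0136
```

```bash
python3 -m inch '[{"x":0,"y":0,"z":0,"twist":-0.03},{"x":0,"y":0,"z":0,"twist":0},{"x":0,"y":0,"z":0,"twist":0}]' >/dev/null; python3 st.py
```

```text
t 8.5 pos [0.593  0.1518 0.2443] yaw 0.2546 q [ 0.168  0.29   1.608 -0.002  1.243 -0.086] F [ 1.9 -7.1  0.2] T [-1.178 -0.367  0.029] q6tau -0.009 op 0.0137
```

```bash
python3 -m inch '[{"x":0,"y":0,"z":0,"twist":-0.03},{"x":0,"y":0,"z":0,"twist":0},{"x":0,"y":0,"z":0,"twist":0}]' >/dev/null; python3 st.py
```

```text
t 8.8 pos [0.593  0.1518 0.2443] yaw 0.2846 q [ 0.168  0.29   1.608 -0.002  1.243 -0.116] F [ 1.3 -7.1  0.1] T [-1.167 -0.359  0.043] q6tau -0.008 op 0.0136
```

```bash
python3 -m inch '[{"x":0,"y":0,"z":0,"twist":-0.03},{"x":0,"y":0,"z":0,"twist":0},{"x":0,"y":0,"z":0,"twist":0}]' >/dev/null; python3 st.py
```

```text
t 9.1 pos [0.593  0.1518 0.2443] yaw 0.3146 q [ 0.168  0.29   1.608 -0.002  1.243 -0.146] F [ 2.5 -5.6  0.5] T [-1.161 -0.3    0.009] q6tau -0.008 op 0.0135
```

```bash
cat >> st.py <<'E'
import sys
sys.exit(1 if abs(s["joint_torque"][5])>.05 or s["wrist_torque"][2]<-.08 else 0)
E
python3 -m inch '[{"x":0,"y":0,"z":0,"twist":-0.03},{"x":0,"y":0,"z":0,"twist":0},{"x":0,"y":0,"z":0,"twist":0}]' >/dev/null; python3 st.py &&
python3 -m inch '[{"x":0,"y":0,"z":0,"twist":-0.03},{"x":0,"y":0,"z":0,"twist":0},{"x":0,"y":0,"z":0,"twist":0}]' >/dev/null && python3 st.py &&
python3 -m inch '[{"x":0,"y":0,"z":0,"twist":-0.03},{"x":0,"y":0,"z":0,"twist":0},{"x":0,"y":0,"z":0,"twist":0}]' >/dev/null && python3 st.py &&
python3 -m inch '[{"x":0,"y":0,"z":0,"twist":-0.03},{"x":0,"y":0,"z":0,"twist":0},{"x":0,"y":0,"z":0,"twist":0}]' >/dev/null && python3 st.py
```

```text
t 9.4 pos [0.593  0.1518 0.2443] yaw 0.3445 q [ 0.168  0.29   1.608 -0.002  1.243 -0.176] F [ 2.8 -5.3 -0.4] T [-1.127 -0.341  0.058] q6tau -0.008 op 0.0138
t 9.7 pos [0.593  0.1518 0.2443] yaw 0.3745 q [ 0.168  0.29   1.608 -0.002  1.243 -0.206] F [ 1.4 -6.7  0.5] T [-1.143 -0.321 -0.046] q6tau -0.008 op 0.0138
t 10.0 pos [0.593  0.1518 0.2443] yaw 0.4046 q [ 0.168  0.29   1.608 -0.002  1.243 -0.236] F [ 2.2 -6.3  0.4] T [-1.189 -0.434  0.094] q6tau -0.008 op 0.0137
t 10.3 pos [0.593  0.1518 0.2443] yaw 0.4346 q [ 0.168  0.29   1.608 -0.002  1.243 -0.266] F [ 2.6 -7.2 -0.4] T [-1.148 -0.369  0.033] q6tau -0.008 op 0.0135
```

```bash

python3 -m inch '[{"x":0,"y":0,"z":0,"twist":-0.03},{"x":0,"y":0,"z":0,"twist":0},{"x":0,"y":0,"z":0,"twist":0}]' >/dev/null; python3 st.py &&
python3 -m inch '[{"x":0,"y":0,"z":0,"twist":-0.03},{"x":0,"y":0,"z":0,"twist":0},{"x":0,"y":0,"z":0,"twist":0}]' >/dev/null && python3 st.py &&
python3 -m inch '[{"x":0,"y":0,"z":0,"twist":-0.03},{"x":0,"y":0,"z":0,"twist":0},{"x":0,"y":0,"z":0,"twist":0}]' >/dev/null && python3 st.py &&
python3 -m inch '[{"x":0,"y":0,"z":0,"twist":-0.03},{"x":0,"y":0,"z":0,"twist":0},{"x":0,"y":0,"z":0,"twist":0}]' >/dev/null && python3 st.py
```

```text
t 10.6 pos [0.593  0.1518 0.2443] yaw 0.4646 q [ 0.168  0.29   1.608 -0.002  1.243 -0.296] F [ 1.8 -5.7 -0.2] T [-1.075 -0.384  0.069] q6tau -0.008 op 0.0137
t 10.9 pos [0.593  0.1518 0.2443] yaw 0.4946 q [ 0.168  0.29   1.608 -0.002  1.243 -0.326] F [ 1.5 -6.1 -0.6] T [-1.092 -0.426  0.028] q6tau -0.008 op 0.0135
t 11.2 pos [0.593  0.1519 0.2443] yaw 0.5246 q [ 0.168  0.29   1.608 -0.002  1.243 -0.356] F [ 2.  -5.7 -0. ] T [-1.182 -0.447  0.042] q6tau -0.008 op 0.014
t 11.5 pos [0.593  0.1518 0.2443] yaw 0.5546 q [ 0.168  0.29   1.608 -0.002  1.243 -0.386] F [ 2.4 -7.3 -0.1] T [-1.171 -0.456  0.027] q6tau -0.008 op 0.0135
```

```bash
sed -i 's/s\["wrist_torque"\]\[2\]<-.08/abs(s["wrist_torque"][2])>.12/' st.py
python3 -m inch '[{"x":0,"y":0,"z":0,"twist":-0.03},{"x":0,"y":0,"z":0,"twist":0},{"x":0,"y":0,"z":0,"twist":0}]' >/dev/null; python3 st.py &&
python3 -m inch '[{"x":0,"y":0,"z":0,"twist":-0.03},{"x":0,"y":0,"z":0,"twist":0},{"x":0,"y":0,"z":0,"twist":0}]' >/dev/null && python3 st.py &&
python3 -m inch '[{"x":0,"y":0,"z":0,"twist":-0.03},{"x":0,"y":0,"z":0,"twist":0},{"x":0,"y":0,"z":0,"twist":0}]' >/dev/null && python3 st.py &&
python3 -m inch '[{"x":0,"y":0,"z":0,"twist":-0.03},{"x":0,"y":0,"z":0,"twist":0},{"x":0,"y":0,"z":0,"twist":0}]' >/dev/null && python3 st.py
```

```text
t 11.8 pos [0.593  0.1518 0.2443] yaw 0.5845 q [ 0.168  0.29   1.608 -0.002  1.243 -0.416] F [ 2.6 -6.5  0.4] T [-1.085 -0.42   0.047] q6tau -0.008 op 0.014
t 12.1 pos [0.593  0.1518 0.2443] yaw 0.6146 q [ 0.168  0.29   1.608 -0.002  1.243 -0.446] F [ 2.8 -7.1  0.4] T [-1.097 -0.416  0.06 ] q6tau -0.008 op 0.0138
t 12.4 pos [0.5931 0.1519 0.2443] yaw 0.6446 q [ 0.168  0.29   1.608 -0.002  1.243 -0.476] F [ 1.5 -4.9 -0.3] T [-1.093 -0.463  0.021] q6tau -0.008 op 0.0138
t 12.7 pos [0.593  0.1519 0.2443] yaw 0.6746 q [ 0.168  0.29   1.608 -0.002  1.243 -0.506] F [ 2.8 -7.4  0.2] T [-1.125 -0.472  0.011] q6tau -0.008 op 0.0142
```

```bash

python3 -m inch '[{"x":0,"y":0,"z":0,"twist":-0.03},{"x":0,"y":0,"z":0,"twist":0},{"x":0,"y":0,"z":0,"twist":0}]' >/dev/null; python3 st.py &&
python3 -m inch '[{"x":0,"y":0,"z":0,"twist":-0.03},{"x":0,"y":0,"z":0,"twist":0},{"x":0,"y":0,"z":0,"twist":0}]' >/dev/null && python3 st.py; python3 knob.py w6 >/dev/null
```

```text
t 13.0 pos [0.5931 0.1519 0.2443] yaw 0.7046 q [ 0.168  0.29   1.608 -0.002  1.243 -0.536] F [ 2.1 -6.1 -1.1] T [-1.085 -0.455  0.058] q6tau -0.008 op 0.0135
t 13.3 pos [0.593  0.1519 0.2443] yaw 0.7346 q [ 0.168  0.29   1.608 -0.002  1.243 -0.566] F [ 3.  -6.4  0.1] T [-1.159 -0.5    0.073] q6tau -0.008 op 0.0139
```

View pics/w6.png

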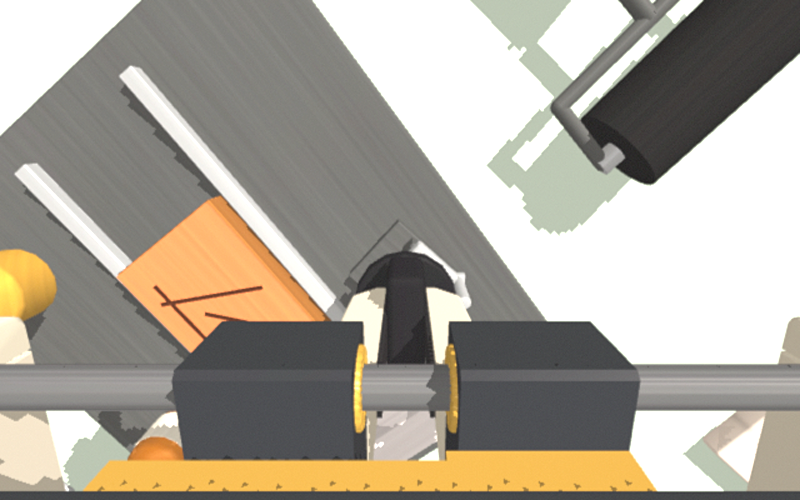

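```bash

python3 -m inch '[{"x":0,"y":0,"z":0,"twist":-0.03},{"x":0,"y":0,"z":0,"twist":0},{"x":0,"y":0,"z":0,"twist":0}]' >/dev/null; python3 st.py
```

```text
t 13.65 pos [0.5931 0.1519 0.2443] yaw 0.7646 q [ 0.168  0.29   1.608 -0.002  1.243 -0.596] F [ 2.2 -5.7 -0.6] T [-1.086 -0.512  0.056] q6tau -0.008 op 0.0141
```

```bash

python3 st.py >/dev/null && python3 -m inch '[{"x":0,"y":0,"z":0,"twist":-0.03},{"x":0,"y":0,"z":0,"twist":0},{"x":0,"y":0,"z":0,"twist":0}]' >/dev/null; python3 st.py
```

```text
t 13.95 pos [0.5931 0.1519 0.2443] yaw 0.7946 q [ 0.168  0.29   1.608 -0.002  1.243 -0.626] F [ 2.4 -6.5 -1.1] T [-1.091 -0.501  0.089] q6tau -0.008 op 0.0139
```

```bash

python3 st.py >/dev/null && python3 -m inch '[{"x":0,"y":0,"z":0,"twist":-0.03},{"x":0,"y":0,"z":0,"twist":0},{"x":0,"y":0,"z":0,"twist":0}]' >/dev/null; python3 st.py
```

```text
t 14.25 pos [0.5931 0.1519 0.2443] yaw 0.8245 q [ 0.168  0.29   1.608 -0.002  1.243 -0.656] F [ 2.6 -5.7 -1.2] T [-1.031 -0.531  0.034] q6tau -0.033 op 0.0135
```

```bash

python3 st.py >/dev/null && python3 -m inch '[{"x":0,"y":0,"z":0,"twist":-0.03},{"x":0,"y":0,"z":0,"twist":0},{"x":0,"y":0,"z":0,"twist":0}]' >/dev/null; python3 st.py
```

```text
t 14.55 pos [0.5931 0.1518 0.2443] yaw 0.8543 q [ 0.168  0.29   1.608 -0.002  1.242 -0.686] F [ 3.2 -5.8  0.3] T [-1.042 -0.497 -0.127] q6tau -0.208 op 0.0133
```

```bash
python3 -m inch '[{"x":0,"y":0,"z":0,"twist":-0.015},{"x":0,"y":0,"z":0,"twist":0},{"x":0,"y":0,"z":0,"twist":0}]' >/dev/null; python3 st.py
```

```text
t 14.85 pos [0.5931 0.1518 0.2443] yaw 0.8691 q [ 0.168  0.29   1.608 -0.002  1.242 -0.701] F [ 2.6 -6.1 -0.1] T [-1.04  -0.571 -0.258] q6tau -0.316 op 0.0138
```

```bash
python3 -m inch '[{"x":0,"y":0,"z":0,"twist":0},{"x":0,"y":0,"z":0,"twist":0},{"x":0,"y":0,"z":0,"twist":0},{"x":0,"y":-20,"z":0,"twist":0},{"x":0,"y":-30,"z":0,"twist":0},{"x":0,"y":-30,"z":0,"twist":0},{"x":0,"y":-30,"z":0,"twist":0},{"x":0,"y":0,"z":0,"twist":0}]' -0.3; python3 st.py; python3 knob.py w7
```

```text
t: 15.65
tool_pos: [0.5938, 0.1535, 0.3598]
orientation: [-1.464, -0.687, 0.673]
force: [0.6, 0.3, 0.1]
opening: 0.0327
t 15.65 pos [0.5938 0.1535 0.3598] yaw 0.8704 q [ 0.169  0.185  1.51   0.     1.438 -0.701] F [0.6 0.3 0.1] T [ 0.022 -0.119 -0.055] q6tau -0.003 op 0.0327
bar ((592.3203125, 152.33424377441406), (13.939288139343262, 44.02429962158203), 47.680870056152344) z 0.08341125974826452
yaw 137.56292539660936 [0.59142296 0.15316849 0.08327238]
skirt z 0.05369315259881127
tool [0.59383922 0.15350783 0.35979112] toolx yaw 49.87171946579837 ty [ 0.0086  0.0017 -1.    ] q [ 0.169  0.185  1.51   0.     1.438 -0.701] F [0.6 0.3 0.1] T [ 0.02 -0.12 -0.05] op 0.03270764931489544
```

View pics/w7.png

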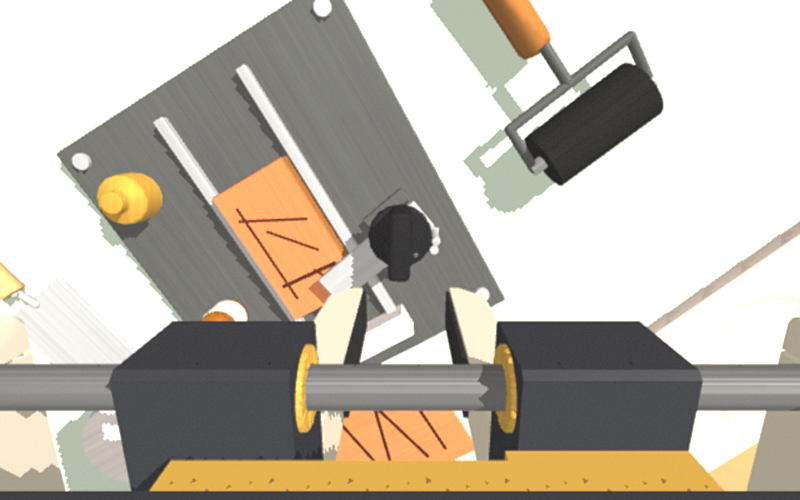

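```bash
cat > blk.py <<'E'
from h import *
import sys
for n in sys.argv[1:]:
    c=pickle.load(open(n+".pkl","rb"));A,o=cam(c)
    hsv=cv2.cvtColor(c["color"],cv2.COLOR_RGB2HSV)
    m=cv2.inRange(hsv,(5,70,40),(20,255,255))
    vv,uu=np.mgrid[0:400,0:640]; z=.032
    D=np.stack([(uu-c["cx"])/c["fx"],(vv-c["cy"])/c["fy"],np.ones_like(uu)],-1)@A.T
    P=o+D*((z-o[2])/D[...,2])[...,None]
    d=c["depth"]; Pd=o+D*d[...,None]
    a=-np.radians(11.4); ex=np.array([np.cos(a),np.sin(a)]); ey=np.array([-ex[1],ex[0]])
    J=np.stack([(P[...,:2]-[.545,.085])@ex,(P[...,:2]-[.545,.085])@ey],-1)
    t=(m>0)&(np.abs(J[...,0])<.12)&(np.abs(J[...,1])<.05)&(Pd[...,2]>.027)&(Pd[...,2]<.038)
    pts=P[t][:,:2]; r=cv2.minAreaRect((pts*1000).astype(np.float32)); print(n,r,"medz",np.median(Pd[t][:,2]))
    print(" jig-frame extent about (.545,.085): x",np.percentile(J[t][:,0],[.5,99.5]).round(4),"y",np.percentile(J[t][:,1],[1,99]).round(4))
    # stop top: bright pixels at z~.034
    zs=.034; Ps=o+D*((zs-o[2])/D[...,2])[...,None]
    g=(hsv[...,1]<40)&(hsv[...,2]>110)&(Pd[...,2]>.030)&(Pd[...,2]<.038)
    Js=np.stack([(Ps[...,:2]-[.545,.085])@ex,(Ps[...,:2]-[.545,.085])@ey],-1)
    g&=(np.abs(Js[...,0]-.1)<.05)&(np.abs(Js[...,1])<.06)
    if g.sum()>50:
        print(" stop n",g.sum(),"rect",cv2.minAreaRect((Ps[g][:,:2]*1000).astype(np.float32)),"x",np.percentile(Js[g][:,0],[1,99]).round(4),"y",np.percentile(Js[g][:,1],[1,99]).round(4))
E
python3 blk.py w1 w2 w7
```

```text
w1 ((546.99365234375, 83.04637145996094), (59.5180778503418, 108.98461151123047), 79.28992462158203) medz 0.031819459176083476
 jig-frame extent about (.545,.085): x [-0.0516  0.0563] y [-0.0307  0.0274]
 stop n 2139 rect ((626.9055786132812, 67.92034149169922), (89.51237487792969, 55.235435485839844), 79.29157257080078) x [0.091  0.1111] y [-0.0441  0.0436]
w2 ((547.7872314453125, 83.59317016601562), (59.920040130615234, 109.65809631347656), 79.32515716552734) medz 0.03177578658804228
 jig-frame extent about (.545,.085): x [-0.0511  0.0575] y [-0.0301  0.0284]
 stop n 2933 rect ((625.248779296875, 68.61085510253906), (89.93304443359375, 59.23322677612305), 79.34588623046875) x [0.0915 0.1114] y [-0.044   0.0441]
w7 ((547.0524291992188, 84.25399780273438), (60.515663146972656, 108.72247314453125), 79.31135559082031) medz 0.031727140414825106
 jig-frame extent about (.545,.085): x [-0.0518  0.0553] y [-0.03    0.0287]
 stop n 825 rect ((647.7200927734375, 85.66816711425781), (49.38369369506836, 21.206684112548828), 79.4901351928711) x [0.0901 0.1109] y [-0.0004  0.0452]
```

```bash
python3 -m inch '[{"x":-41,"y":0,"z":20,"twist":0},{"x":-41,"y":0,"z":20,"twist":0},{"x":-41,"y":0,"z":20,"twist":0},{"x":0,"y":30,"z":0,"twist":-0.13},{"x":0,"y":30,"z":0,"twist":-0.13},{"x":0,"y":0,"z":0,"twist":-0.13},{"x":0,"y":0,"z":0,"twist":-0.124},{"x":0,"y":0,"z":0,"twist":0},{"x":0,"y":0,"z":0,"twist":0}]' -1 30; python3 st.py; python3 knob.py w8 >/dev/null; python3 blk.py w8
```

```text
t: 16.6
tool_pos: [0.467, 0.0977, 0.293]
orientation: [-1.292, -1.067, 1.069]
force: [-0.3, 0.0, 0.6]
opening: 0.0003
t 16.6 pos [0.467  0.0977 0.293 ] yaw 1.3804 q [ 0.099 -0.122  1.95   0.     1.315 -1.282] F [-0.3  0.   0.6] T [ 0.123 -0.125  0.005] q6tau -0.391 op 0.0003
w8 ((545.114990234375, 83.11112976074219), (59.19462203979492, 109.59768676757812), 79.08695983886719) medz 0.03167256272505656
 jig-frame extent about (.545,.085): x [-0.0545  0.0553] y [-0.0313  0.0272]
  return _methods._mean(a, axis=axis, dtype=dtype,
  ret = ret.dtype.type(ret / rcount)
  avg = a.mean(axis, **keepdims_kw)
  ret = um.true_divide(
knob.py:10: RuntimeWarning: Degrees of freedom <= 0 for slice
  e=np.linalg.eigh(np.cov(t[:,:2].T)); print("yaw",np.degrees(np.arctan2(e[1][1,1],e[1][0,1])),t.mean(0))
  c *= np.true_divide(1, fact)
  c *= np.true_divide(1, fact)
knob.py:10: RuntimeWarning: Mean of empty slice.
  e=np.linalg.eigh(np.cov(t[:,:2].T)); print("yaw",np.degrees(np.arctan2(e[1][1,1],e[1][0,1])),t.mean(0))
```

View pics/w8.png

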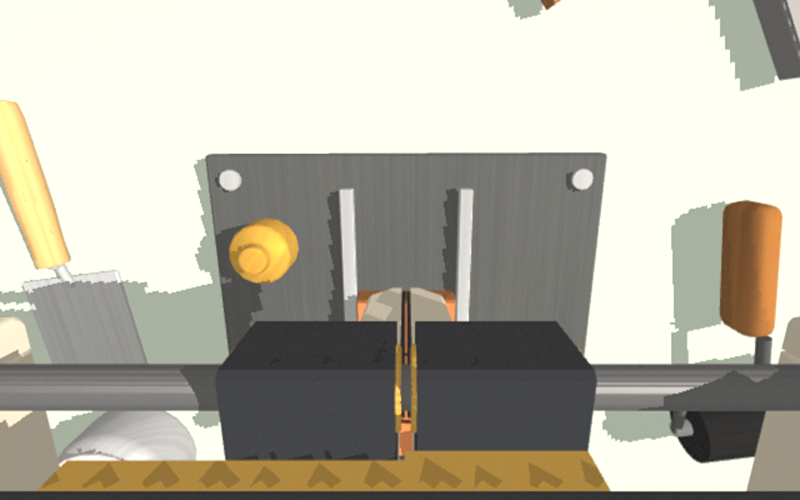

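```bash
python3 -m inch '[{"x":0,"y":25,"z":3,"twist":0},{"x":0,"y":25,"z":0,"twist":0},{"x":0,"y":20,"z":0,"twist":0},{"x":0,"y":0,"z":0,"twist":0},{"x":0,"y":0,"z":0,"twist":0}]'; python3 st.py
```

```text
t: 17.15
tool_pos: [0.4643, 0.0982, 0.224]
orientation: [-1.292, -1.069, 1.07]
force: [-0.7, -0.2, 0.0]
opening: 0.0005
t 17.15 pos [0.4643 0.0982 0.224 ] yaw 1.3826 q [ 0.1   -0.038  2.008  0.     1.173 -1.282] F [-0.7 -0.2  0. ] T [ 0.04  -0.168  0.05 ] q6tau 0.038 op 0.0005
```

```bash
python3 -m inch '[{"x":0,"y":10,"z":0,"twist":0},{"x":0,"y":7,"z":0,"twist":0},{"x":0,"y":0,"z":0,"twist":0},{"x":0,"y":0,"z":-5,"twist":0},{"x":0,"y":0,"z":-5,"twist":0},{"x":0,"y":0,"z":-3,"twist":0},{"x":0,"y":0,"z":0,"twist":0}]'; python3 st.py
python3 -m inch '[{"x":0,"y":0,"z":-2,"twist":0},{"x":0,"y":0,"z":-2,"twist":0},{"x":0,"y":0,"z":-2,"twist":0},{"x":0,"y":0,"z":-2,"twist":0}]'; python3 st.py
```

```text
t: 17.85
tool_pos: [0.4779, 0.0957, 0.2073]
orientation: [-1.292, -1.071, 1.07]
force: [-1.4, 0.5, -0.4]
opening: 0.0007
t 17.85 pos [0.4779 0.0957 0.2073] yaw 1.3837 q [ 0.092  0.022  1.982 -0.     1.136 -1.291] F [-1.4  0.5 -0.4] T [ 0.089 -0.139 -0.003] q6tau -0.037 op 0.0007
t: 18.25
tool_pos: [0.485, 0.0943, 0.2068]
orientation: [-1.291, -1.07, 1.071]
force: [-3.0, 0.4, 2.7]
opening: 0.0003
t 18.25 pos [0.485  0.0943 0.2068] yaw 1.384 q [ 0.088  0.042  1.963  0.     1.137 -1.296] F [-3.   0.4  2.7] T [ 0.17   0.397 -0.008] q6tau 0.021 op 0.0003
```

```bash
python3 -m inch '[{"x":0,"y":0,"z":-2,"twist":0},{"x":0,"y":0,"z":-2,"twist":0},{"x":0,"y":0,"z":-2,"twist":0},{"x":0,"y":0,"z":-2,"twist":0}]'>/dev/null; python3 st.py; 
python3 -m inch '[{"x":0,"y":0,"z":-2,"twist":0},{"x":0,"y":0,"z":-2,"twist":0},{"x":0,"y":0,"z":-2,"twist":0},{"x":0,"y":0,"z":-2,"twist":0},{"x":0,"y":0,"z":-2,"twist":0},{"x":0,"y":0,"z":0,"twist":0}]' >/dev/null; python3 st.py
python3 - <<'E'
from h import *
c=grab("top"); pickle.dump(c,open("t1.pkl","wb")); crop(c,210,140,340,270,5,"t1.png")
E
```

```text
t 18.65 pos [0.4929 0.0928 0.2067] yaw 1.384 q [ 0.084  0.062  1.943  0.     1.138 -1.3  ] F [-2.8  0.4  1.2] T [ 0.178  0.257 -0.015] q6tau 0.023 op 0.0007
t 19.25 pos [0.503  0.0909 0.2069] yaw 1.3839 q [ 0.078  0.086  1.917 -0.     1.139 -1.305] F [-0.3 -0.9 -0.9] T [ 0.01   0.022 -0.023] q6tau -0.022 op 0.0006
```

View pics/t1.png

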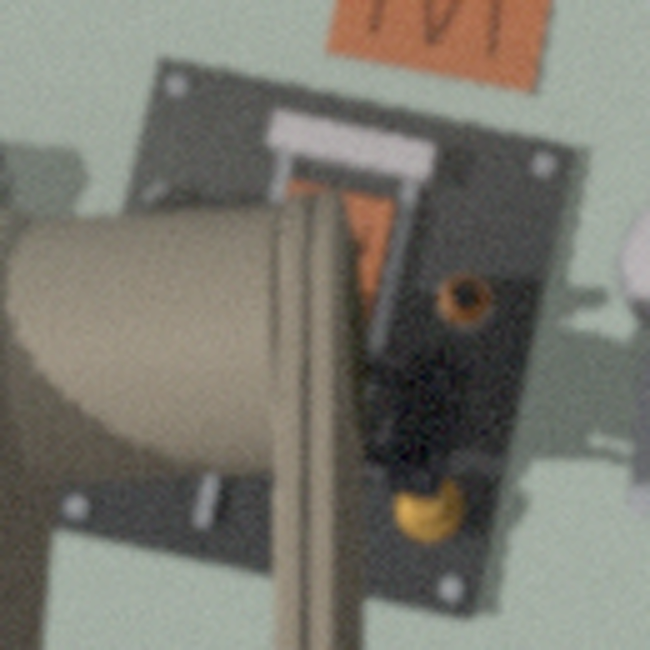

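```bash
cat > f.py <<'E'
from h import *
from plant import robot
import sys
s=robot.read_state(); p=s["tool_pos"]; e=np.array([.9826,-.1857])
f=s["force"][:2]@e
print("t",round(s["t"],2),"along",round(float((p[:2]-[.5472,.0836])@e*1000),2),"Fpush",f.round(1),"F",s["force"].round(1),"T",s["wrist_torque"].round(2))
sys.exit(1 if f<-7 else 0)
E
python3 -m inch '[{"x":0,"y":0,"z":-1.5,"twist":0},{"x":0,"y":0,"z":-1.5,"twist":0},{"x":0,"y":0,"z":-1.5,"twist":0},{"x":0,"y":0,"z":-1.5,"twist":0}]'>/dev/null; python3 f.py &&
python3 -m inch '[{"x":0,"y":0,"z":-1,"twist":0},{"x":0,"y":0,"z":-1,"twist":0}]' >/dev/null && python3 f.py &&
python3 -m inch '[{"x":0,"y":0,"z":-1,"twist":0},{"x":0,"y":0,"z":-1,"twist":0}]' >/dev/null && python3 f.py
```

```text
t 19.7 along -39.01 Fpush -4.1 F [-4.2  0.1  2.9] T [ 0.12  0.51 -0.01]
t 19.9 along -37.04 Fpush -3.0 F [-3.2 -0.6  3.2] T [ 0.17  0.45 -0.02]
t 20.1 along -35.05 Fpush -3.5 F [-3.5  0.5  2. ] T [ 0.14  0.44 -0.03]
```

```bash

python3 -m inch '[{"x":0,"y":0,"z":-0.5,"twist":0},{"x":0,"y":0,"z":-0.5,"twist":0}]' >/dev/null && python3 f.py &&
python3 -m inch '[{"x":0,"y":0,"z":-0.5,"twist":0},{"x":0,"y":0,"z":-0.5,"twist":0}]' >/dev/null && python3 f.py &&
python3 -m inch '[{"x":0,"y":0,"z":-0.5,"twist":0},{"x":0,"y":0,"z":-0.5,"twist":0}]' >/dev/null && python3 f.py &&
python3 -m inch '[{"x":0,"y":0,"z":-0.5,"twist":0}]' >/dev/null && python3 f.py &&
python3 -m inch '[{"x":0,"y":0,"z":-0.5,"twist":0}]' >/dev/null && python3 f.py &&
python3 -m inch '[{"x":0,"y":0,"z":-0.5,"twist":0}]' >/dev/null && python3 f.py &&
python3 -m inch '[{"x":0,"y":0,"z":-0.5,"twist":0}]' >/dev/null && python3 f.py &&
python3 -m inch '[{"x":0,"y":0,"z":-0.5,"twist":0}]' >/dev/null && python3 f.py &&
python3 -m inch '[{"x":0,"y":0,"z":-0.5,"twist":0}]' >/dev/null && python3 f.py
```

```text
t 20.3 along -34.09 Fpush -4.1 F [-4.   0.8  2.3] T [ 0.18  0.5  -0.04]
t 20.5 along -33.11 Fpush -3.7 F [-3.6  0.9  2. ] T [0.18 0.46 0.04]
t 20.7 along -32.07 Fpush -4.5 F [-4.4  1.   2.8] T [0.14 0.45 0.01]
t 20.8 along -31.59 Fpush -3.7 F [-3.6  1.   1.8] T [0.15 0.44 0.02]
t 20.9 along -31.06 Fpush -3.3 F [-3.3  0.2  2.2] T [ 0.14  0.44 -0.02]
t 21.0 along -30.57 Fpush -2.7 F [-2.7  0.6  2.2] T [ 0.14  0.41 -0.03]
t 21.1 along -30.08 Fpush -2.3 F [-2.2  1.   2.5] T [0.16 0.49 0.01]
t 21.2 along -29.58 Fpush -3.6 F [-3.3  1.6  2. ] T [0.21 0.43 0.05]
t 21.3 along -29.09 Fpush -3.4 F [-3.4  0.4  1.9] T [ 0.17  0.42 -0.01]
```

```bash

python3 -m inch '[{"x":0,"y":0,"z":-0.5,"twist":0}]' >/dev/null && python3 f.py &&
python3 -m inch '[{"x":0,"y":0,"z":-0.5,"twist":0}]' >/dev/null && python3 f.py &&
python3 -m inch '[{"x":0,"y":0,"z":-0.5,"twist":0}]' >/dev/null && python3 f.py &&
python3 -m inch '[{"x":0,"y":0,"z":-0.5,"twist":0}]' >/dev/null && python3 f.py &&
python3 -m inch '[{"x":0,"y":0,"z":-0.5,"twist":0}]' >/dev/null && python3 f.py &&
python3 -m inch '[{"x":0,"y":0,"z":-0.5,"twist":0}]' >/dev/null && python3 f.py &&
python3 -m inch '[{"x":0,"y":0,"z":-0.5,"twist":0}]' >/dev/null && python3 f.py &&
python3 -m inch '[{"x":0,"y":0,"z":-0.5,"twist":0}]' >/dev/null && python3 f.py &&
python3 -m inch '[{"x":0,"y":0,"z":-0.5,"twist":0}]' >/dev/null && python3 f.py &&
python3 -m inch '[{"x":0,"y":0,"z":-0.5,"twist":0}]' >/dev/null && python3 f.py
```

```text
t 21.4 along -28.83 Fpush -7.0 F [-7.   0.7  5.2] T [0.2  1.05 0.02]
```

```bash

python3 -m inch '[{"x":0,"y":0,"z":0,"twist":0}]' >/dev/null; python3 f.py; python3 -m inch '[{"x":0,"y":0,"z":-0.3,"twist":0},{"x":0,"y":0,"z":0,"twist":0}]' >/dev/null; python3 f.py
```

```text
t 21.5 along -28.84 Fpush -6.0 F [-5.6  2.4  3.8] T [ 0.22  0.77 -0.01]
t 21.7 along -28.74 Fpush -6.0 F [-6.   0.5  5.7] T [0.2  1.03 0.03]
```

```bash

python3 -m inch '[{"x":0,"y":0,"z":-0.5,"twist":0},{"x":0,"y":0,"z":0,"twist":0}]' >/dev/null; python3 f.py; python3 -m inch '[{"x":0,"y":0,"z":-0.5,"twist":0},{"x":0,"y":0,"z":0,"twist":0}]' >/dev/null; python3 f.py
```

```text
t 21.9 along -28.5 Fpush -9.1 F [-9.   1.4  7.2] T [0.29 1.35 0.01]
t 22.1 along -28.33 Fpush -11.7 F [-11.5   2.6   7.5] T [0.41 1.72 0.02]
```

```bash

python3 -m inch '[{"x":0,"y":0,"z":2,"twist":0},{"x":0,"y":0,"z":8,"twist":0},{"x":0,"y":0,"z":15,"twist":0},{"x":0,"y":-25,"z":0,"twist":0},{"x":0,"y":-40,"z":0,"twist":0},{"x":0,"y":-40,"z":0,"twist":0},{"x":0,"y":-40,"z":15,"twist":0},{"x":0,"y":-20,"z":30,"twist":0},{"x":0,"y":0,"z":0,"twist":0},{"x":0,"y":0,"z":0,"twist":0}]'; python3 knob.py w9 2>/dev/null;python3 blk.py w9
python3 - <<'E'
from h import *
c=grab("top"); pickle.dump(c,open("t2.pkl","wb")); crop(c,210,140,340,270,5,"t2.png")
c=grab("scene"); pickle.dump(c,open("s2.pkl","wb")); crop(c,290,140,440,260,5,"s2.png")
E
```

```text
t: 23.1
tool_pos: [0.4513, 0.1007, 0.3724]
orientation: [-1.293, -1.073, 1.069]
force: [0.1, 0.1, -0.6]
opening: 0.0005
bar ((0.0, 0.0), (0.0, 0.0), 0.0) z nan
yaw nan [nan nan nan]
skirt z None
tool [0.45132897 0.10070836 0.37239543] toolx yaw 79.32060837861792 ty [ 2.9e-03  1.0e-04 -1.0e+00] q [ 0.109 -0.236  1.9   -0.     1.474 -1.276] F [ 0.1  0.1 -0.6] T [ 0.07 -0.21 -0.04] op 0.0004960750280241466
w9 ((591.966552734375, 75.00891876220703), (9.786507606506348, 84.17815399169922), 79.26744079589844) medz 0.03172143479580258
 jig-frame extent about (.545,.085): x [0.0059 0.0901] y [-0.0049  0.0048]
 stop n 134 rect ((643.1273193359375, 65.3323974609375), (9.829438209533691, 20.652000427246094), 79.13355255126953) x [0.0897 0.1104] y [-0.0049  0.005 ]
```

View pics/w9.png

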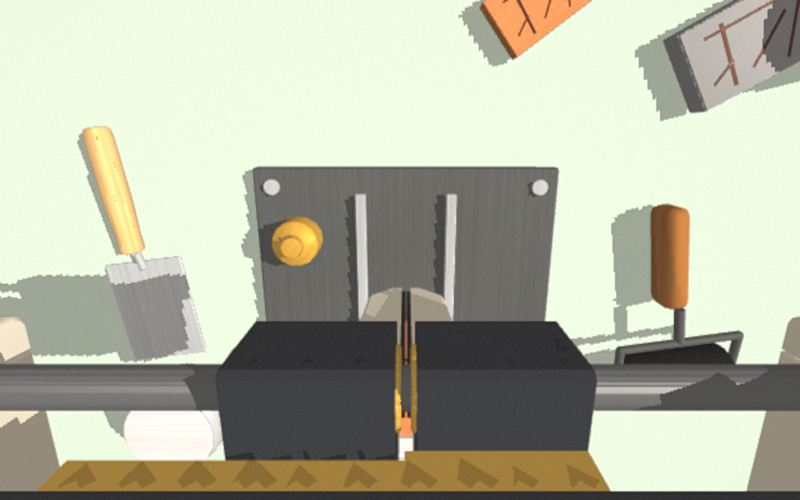

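View pics/s2.png

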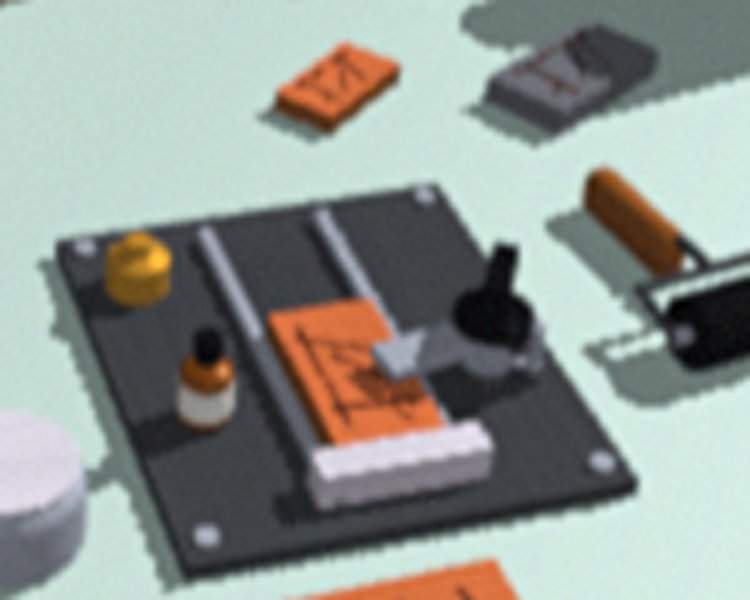

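```bash

python3 -m inch '[{"x":0,"y":0,"z":-40,"twist":0},{"x":0,"y":0,"z":-40,"twist":0},{"x":0,"y":0,"z":-40,"twist":0},{"x":0,"y":0,"z":-40,"twist":0},{"x":0,"y":0,"z":-40,"twist":0},{"x":0,"y":0,"z":0,"twist":0},{"x":0,"y":0,"z":0,"twist":0}]' -0.1; python3 knob.py w10 2>/dev/null;python3 blk.py w10
```

```text
t: 23.95
tool_pos: [0.6484, 0.0629, 0.3684]
orientation: [-1.289, -1.066, 1.073]
force: [0.3, 0.2, -0.8]
opening: 0.0414
bar ((592.3511352539062, 152.19752502441406), (14.623287200927734, 44.37962341308594), 48.27177047729492) z 0.08345822270971637
yaw 137.81052577756776 [0.59192426 0.15139634 0.08316516]
skirt z 0.053735624377999225
tool [0.64838835 0.06294889 0.36839575] toolx yaw 79.24354000302196 ty [-5.1e-03 -1.0e-04 -1.0e+00] q [ 0.018  0.288  1.374  0.     1.484 -1.365] F [ 0.3  0.2 -0.8] T [ 0.05 -0.16 -0.  ] op 0.041411572265030526
w10 ((580.7949829101562, 76.51068878173828), (59.39084243774414, 108.41802215576172), 79.24876403808594) medz 0.031806898949190004
 jig-frame extent about (.545,.085): x [-0.0174  0.0909] y [-0.0303  0.0276]
 stop n 2025 rect ((644.4576416015625, 64.60720825195312), (89.48392486572266, 19.96656036376953), 79.24884033203125) x [0.0913 0.1109] y [-0.0442  0.0436]
```

View pics/w10.png

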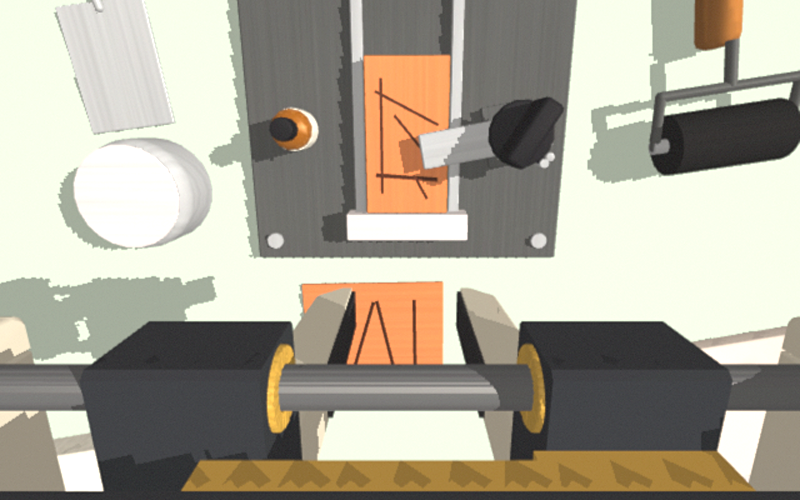

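```bash
python3 -m inch '[{"x":0,"y":0,"z":0,"twist":0},{"x":0,"y":0,"z":0,"twist":0}]'; python3 -c "
from plant import robot
print(robot.close_job())"
```

```text
t: 24.2
tool_pos: [0.6472, 0.0638, 0.3726]
orientation: [-1.292, -1.072, 1.07]
force: [-0.3, -0.3, 1.0]
opening: 0.0417
the job is handed in; nothing more can be done
None
```

The knob is loosened up to its stop pin, and the copper block sits flush against the stop. The job was handed in at 24.2 s of the 72 s allowed.

- **Knob:** I broke it loose counter-clockwise, then felt for the pin in 0.03 rad steps. It came up at about 2.41 rad, and the most I pressed was about 0.3 N m. After I let go, the last picture showed the bar turned about 2.41 rad from where it started.
- **Block:** I pushed it home with closed fingertips, in 0.5 mm steps at the end. The force rose from about 3–4 N while sliding to about 12 N of light pressing against the stop.
- **Block position:** The last picture put the block's centre 64.8 mm from the centre of the stop bar; flush would be 65 mm. The gap measured was 0.4 mm, which is within the camera's 2 mm accuracy.
- **Everything else:** The fingers were open and clear at the end, with readings at noise level. The other items looked unmoved in the last pictures; I compared them by eye only.
- **Readings that disagreed:** The wrist torque was noisy, about ±0.05 N m, and I briefly had its sign backwards while turning. The last joint's torque and the wrist torque then both showed the pin contact clearly. I did not measure the strap's lift itself; I took it from the knob's turn.

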